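# Draw a pump cover down evenly with four wing nuts

### The job

Draw the pump cover down evenly onto its hidden seat with the four wing nuts, working crosswise (a nut, then the one opposite, then the other two) in two rounds: first turn every nut clockwise by about a sixth of a turn, then in a second round, again crosswise, turn each one on until you feel it come up firm. All four must end snug but not overtightened, the cover must lie level and never be cocked to one side on the way, and the things lying around stay where they are.

Things in the scene. Friction and masses are not known exactly. Their poses are not given: they have to be found in the camera images.
- pump: blue pump housing fixed to the bench on a grey foot plate 178 x 178 mm; a round port reaches 106 mm from the centre on its +y side. Origin: middle of its underside, on the bench top. Four 10 mm steel studs stand at (+-57, +-57) mm in its x and y, their tops 97 mm above the bench. Each carries a wing nut, 113 mm from its neighbours; A is opposite C, B opposite D.
- cover: loose square aluminium cover plate 160 x 160 x 12 mm, 0.4 kg, a hole over each stud, low dome in the middle (to 24 mm above its underside). Origin: centre of its underside, at the start 44.5 mm above the bench on four springy rubber gasket pieces. A hard seat is hidden 3.5 to 5.5 mm lower; the depth differs each time and can only be felt.
- nut_a_grip (a point): centre of the black wing of nut A, at the housing's +x +y corner. The wing is a flat upright bar 66 mm long (this point's x), 13 mm thick (its y), 24 mm high, and turns about the upright stud through this point. The nut's washer (26 mm wide, 5 mm thick) has its face 25 mm below this point: fingertips reach 17 mm below it, no lower. The stud ends 14 to 23 mm above it.
- nut_b_grip (a point): centre of the black wing of nut B, at the housing's +x -y corner. The wing is a flat upright bar 66 mm long (this point's x), 13 mm thick (its y), 24 mm high, and turns about the upright stud through this point. The nut's washer (26 mm wide, 5 mm thick) has its face 25 mm below this point: fingertips reach 17 mm below it, no lower. The stud ends 14 to 23 mm above it.
- nut_c_grip (a point): centre of the black wing of nut C, at the housing's -x -y corner. The wing is a flat upright bar 66 mm long (this point's x), 13 mm thick (its y), 24 mm high, and turns about the upright stud through this point. The nut's washer (26 mm wide, 5 mm thick) has its face 25 mm below this point: fingertips reach 17 mm below it, no lower. The stud ends 14 to 23 mm above it.
- nut_d_grip (a point): centre of the black wing of nut D, at the housing's -x +y corner. The wing is a flat upright bar 66 mm long (this point's x), 13 mm thick (its y), 24 mm high, and turns about the upright stud through this point. The nut's washer (26 mm wide, 5 mm thick) has its face 25 mm below this point: fingertips reach 17 mm below it, no lower. The stud ends 14 to 23 mm above it.
- nut_a (a joint): turn of nut A, rad: grows as it tightens, clockwise from above; sinks 3.2 mm per rad. Starts at 0 to 0.3 (washer 1.4 to 0.4 mm above the cover); the cover meets the seat between 1.5 and 2.2. Takes 0.04 Nm free, up to 0.1 Nm squeezing the gasket, then climbs steeply at the seat: 0.2 to 0.5 Nm is snug, 1 Nm overtight. Stays where left.
- nut_b (a joint): turn of nut B, rad: grows as it tightens, clockwise from above; sinks 3.2 mm per rad. Starts at 0 to 0.3 (washer 1.4 to 0.4 mm above the cover); the cover meets the seat between 1.5 and 2.2. Takes 0.04 Nm free, up to 0.1 Nm squeezing the gasket, then climbs steeply at the seat: 0.2 to 0.5 Nm is snug, 1 Nm overtight. Stays where left.
- nut_c (a joint): turn of nut C, rad: grows as it tightens, clockwise from above; sinks 3.2 mm per rad. Starts at 0 to 0.3 (washer 1.4 to 0.4 mm above the cover); the cover meets the seat between 1.5 and 2.2. Takes 0.04 Nm free, up to 0.1 Nm squeezing the gasket, then climbs steeply at the seat: 0.2 to 0.5 Nm is snug, 1 Nm overtight. Stays where left.
- nut_d (a joint): turn of nut D, rad: grows as it tightens, clockwise from above; sinks 3.2 mm per rad. Starts at 0 to 0.3 (washer 1.4 to 0.4 mm above the cover); the cover meets the seat between 1.5 and 2.2. Takes 0.04 Nm free, up to 0.1 Nm squeezing the gasket, then climbs steeply at the seat: 0.2 to 0.5 Nm is snug, 1 Nm overtight. Stays where left.
- runner_a: threaded core of nut A: sinks with the nut but does not turn; origin on the stud's axis at the washer face. It presses on the cover (through the washer) with 10 N when barely snug, 100 N when overtight.
- runner_b: threaded core of nut B: sinks with the nut but does not turn; origin on the stud's axis at the washer face. It presses on the cover (through the washer) with 10 N when barely snug, 100 N when overtight.
- runner_c: threaded core of nut C: sinks with the nut but does not turn; origin on the stud's axis at the washer face. It presses on the cover (through the washer) with 10 N when barely snug, 100 N when overtight.
- runner_d: threaded core of nut D: sinks with the nut but does not turn; origin on the stud's axis at the washer face. It presses on the cover (through the washer) with 10 N when barely snug, 100 N when overtight.
- swing_lamp: white shaded lamp on a jointed arm fixed to the cabinet post, hanging over the middle of the bench beyond the vice; origin: centre of its underside; the shade hangs about 70 mm nearer the robot and 110 mm further left, and its arm runs from there to the right, 0.35 to 0.4 m above the bench. A sweep of the arm from the left to the pump at full reach hits it: draw the arm in while passing.
- wrench_loose: steel open-ended spanner, 28 x 197 x 8 mm, lying loose near the pump; leave it alone. Origin: centre of its underside.
- tape_roll: blue roll of masking tape, 96 mm across, 25 mm high, loose; leave it alone. Origin: centre of its underside.
- chuck_key: steel T-shaped drill chuck key, 60 x 70 x 18 mm, loose; leave it alone. Origin: centre of its underside.

How it is judged:
On the way, in this order (a step that is already met when the one before it is completed fails the run):
1. first round: one opposite pair of nuts is part-way down (past 0.6 rad) while the other two have not been started (under 0.5) (((value of joint each of nut_a, nut_c above 0.6 rad and value of joint each of nut_b, nut_d below 0.5 rad) or (value of joint each of nut_b, nut_d above 0.6 rad and value of joint each of nut_a, nut_c below 0.5 rad))), for 0.1 s.
2. first round done: all four nuts past 0.6 rad and none past 1.5 rad (value of joint nut_a between 0.6 and 1.5 rad and value of joint nut_b between 0.6 and 1.5 rad and value of joint nut_c between 0.6 and 1.5 rad and value of joint nut_d between 0.6 and 1.5 rad), for 0.1 s.
3. second round: one opposite pair is down (past 1.5 rad) while the other two are still part-way (under 1.45) (((value of joint each of nut_a, nut_c above 1.5 rad and value of joint each of nut_b, nut_d below 1.45 rad) or (value of joint each of nut_b, nut_d above 1.5 rad and value of joint each of nut_a, nut_c below 1.45 rad))), for 0.1 s.
At the end, for the whole second after the job is handed in: All four nuts are past 1.5 rad and each presses on the cover with more than 10 N, which the gasket alone cannot give, so the cover sits on its seat; the cover is level within 0.012 rad (contact force between each of runner_a, runner_b, runner_c, runner_d and cover above 10 N and value of joint each of nut_a, nut_b, nut_c, nut_d above 1.5 rad and angle between cover's own z axis and vertical below 0.012 rad); the robot touches nothing.
It fails at once if the cover is cocked by more than 0.035 rad (angle between cover's own z axis and vertical above 0.035 rad).
It fails at once if a nut is overtightened: it presses on the cover with more than 100 N (contact force between any of runner_a, runner_b, runner_c, runner_d and cover above 100 N).
It fails at once if the spanner, the tape roll or the chuck key is moved by more than 20 mm (distance of any of wrench_loose, tape_roll, chuck_key from where it was at the start of the episode above 0.02 m).
It also fails if it takes over 72 s, if anything falls off the work surface, if the arm or the gripper's body presses on something with over 40 N, if the wrist force passes 120 N, or if a joint passes its speed limit or range.

### The arm

A 6-joint arm with a two-finger parallel gripper is mounted at the origin on a cart in front of the work surface, level with it; the furniture and walls round the work are solid. World frame = base frame: x ahead of the robot, y to its left, z up, the work surface at z = 0. Lengths are in m, angles in rad, forces in N, time in s.
With the tool pointing down it reaches from about 0.4 to 0.925 m from the base axis. Payload 3.4 kg.
Tool frame: the origin (TCP) lies midway between the tips of the shut fingers; the grasp point (between the pads) lies 19 mm behind it; y points along the fingers, z is the direction in which the jaws open and shut, and the axes are right-handed (so a half turn about y gives the same grasp; the last joint's range is limited). The gripper opens to 85 mm and grips with 20 to 120 N. Pads are 22 mm wide; open, the fingers measure 114 mm over their backs; the gripper's body (76 mm by 85 mm) begins 54 mm behind the grasp point. The pads swing forward as they close: fully open they stand 13 mm farther back than shut.
Start: joints at [-1.238, 0.307, 1.506, -0, 1.328, -0.073], TCP at [0.227, -0.528, 0.231] pointing down, gripper open.
Joint ranges: [-3.12, 3.12], [-1.05, 2.28], [0.14, 2.33], [-1.42, 4.57], [0.1, 2.73], [-2.68, 2.68]. Speed limits (rad/s): [2.57, 2.57, 3.14, 3.14, 3.14, 3.14].

### API

Orientations are given as a rotation vector (axis times angle).
In Python, from cell import bot, eoat, vision, spotter, sensors gives the robot as it stands. The module is installed in compiled form; this text tells all that it offers. Calls block until the motion is done:
- bot.move_ptp(position, orientation): joint-space move of the TCP to a pose.
- bot.move_l(position, attitude=None, feed=0.15, max_force=None): straight line of the TCP; attitude=None keeps the orientation; feed is the mean speed in m/s. With max_force (N) it stops when the force on the tool has changed by that much, and returns True; else False.
- bot.move_j(angles): joint-space move.
- eoat.move_gripper(opening, squeeze=None): finger opening in m; squeeze is the grip in N (None keeps the last); returns when the fingers have stopped.
- bot.dwell(seconds).
- bot.solve_ik(position, orientation): joint angles nearest the present ones, or None.
- vision.capture(name): name is "side" or "top"; returns (picture, depth): 420x560x3 uint8, red, green, blue; 420x560 float32, m along the optical axis (not along the pixel's ray), 0 where there is no reading.
- vision.camera_params(name): a dict with "fx", "fy", "cx", "cy" (pixels), "k1" (the pictures are not rectified: a ray, as slopes to the right and down, at radius r is drawn at 1 + k1 r^2 times it, then the intrinsics apply), "R" (3x3) and "t" (3): a world point X has camera coordinates R X + t. Camera axes: x right, y down, z forward; pixel columns grow to the right and rows downward; lengths in m; the calibration is good to about 2 mm. A picture is of the moment at which its call begins. camera_params takes no time and is no camera call.
A pose or a line that the arm cannot do raises bot.PlanningError and nothing moves.
- bot.sign_off(): hands the job in, once; it reports no verdict.
Trained networks look in the newest picture that a camera, given by its name, has taken for a name from the list of things; names that differ only in an ending like _2 or _b are one class to them, and where a whole thing is asked for, a point or a joint stands for the part that bears it (a point fixed in the world has none). Each returns a list of dicts, best first, with "p" (0 to 1); they miss things now and then, are a little off and sometimes report something else, mostly with a low value. They report only what shows in the picture. A call takes as long as a camera call.
- spotter.find_in(camera, name): "location" ([x, y, z] in m, in the coordinates of the camera as it stood for that picture, good to about 4 mm: the middle of the surface that is visible of it).
- spotter.place_of(camera, name): "location" ([x, y, z] in m, in the coordinates of the camera as it stood for that picture, good to about 4 mm: a listed point, or the origin of a listed thing).
Readings, each from a call of its own:
- sensors.current_time_s(): time.
- sensors.current_joint_pos(): joint angles.
- sensors.current_dq(): joint speeds.
- sensors.current_joint_efforts(): joint torques, N m.
- sensors.current_tool_pos(): TCP position.
- sensors.current_tool_rot(): TCP orientation.
- sensors.current_contact_force(): force on the tool from outside, world axes, zero at the start.
- sensors.current_ft_torque(): the same for the moment, N m.
- sensors.current_width(): finger opening in m.
Only numpy, scipy, OpenCV 4.12 (cv2) and the standard library are available. Lean on these libraries where they do the work, as an engineer would, in place of code of your own. Each camera call takes 0.05 s, during which the arm holds its last target.

## Working session

There is one attempt and no reset: what is moved stays moved. The work goes in short steps, each a Python script; the robot and the scene stay as the last script left them, time stands still between calls to the robot, and variables do not carry over. Pictures are saved under pics/ and viewed, and the job is handed in when it is done.

```bash
ls; mkdir -p pics; python3 - <<'E'
from cell import bot,eoat,vision,spotter,sensors
import numpy as np,cv2
for n in ("side","top"):
    im,d=vision.capture(n); cv2.imwrite(f"pics/{n}0.png",im[:,:,::-1])
    p=vision.camera_params(n); R=np.array(p["R"]);t=np.array(p["t"])
    print(n,p)
    for o in ["pump","cover","nut_a_grip","swing_lamp","wrench_loose","tape_roll","chuck_key"]:
        for r in spotter.place_of(n,o):
            print(o,round(r["p"],2),np.round(R.T@(np.array(r["location"])-t),4))
print(sensors.current_time_s(),sensors.current_tool_rot(),sensors.current_contact_force(),sensors.current_ft_torque(),sensors.current_width())
E
```

```text
pics
side {'fx': 460.23364071494586, 'fy': 460.23364071494586, 'cx': 283.9300529249942, 'cy': 211.38926792403655, 'k1': -0.07180474232013885, 'R': array([[-0.9996979 , -0.02095082,  0.01285162],
       [-0.02294917,  0.60845224, -0.7932586 ],
       [ 0.00879982, -0.79331389, -0.60874924]]), 't': array([0.61282401, 0.3048242 , 1.10773087])}
pump 0.77 [ 4.934e-01 -2.590e-01  1.000e-04]
cover 0.93 [ 0.4947 -0.2581  0.0468]
nut_a_grip 0.54 [ 0.5633 -0.2208  0.0902]
wrench_loose 0.75 [ 0.7165 -0.3555  0.0032]
tape_roll 0.76 [ 0.4961 -0.5372 -0.0022]
chuck_key 0.57 [ 0.6937 -0.1173  0.    ]
top {'fx': 429.61335441764686, 'fy': 429.61335441764686, 'cx': 284.95136985040057, 'cy': 210.91324147118763, 'k1': -0.03675054248647453, 'R': array([[ 0.01791113, -0.99953661,  0.02461202],
       [-0.98194269, -0.02222184, -0.18786894],
       [ 0.18832881, -0.02080265, -0.98188569]]), 't': array([-0.25874925,  0.64237868,  1.12729919])}
cover 0.61 [ 0.4968 -0.2565  0.044 ]
cover 0.54 [ 0.4242 -0.2904  0.0839]
cover 0.52 [ 0.4564 -0.1861  0.0544]
wrench_loose 0.83 [ 0.7193 -0.3559  0.002 ]
tape_roll 0.57 [ 0.4933 -0.5354 -0.0034]
chuck_key 0.58 [ 6.960e-01 -1.138e-01 -1.000e-04]
0.8 [-0.41112198  1.99818973 -1.99827104] [-0.36541504 -0.28866971  0.11167793] [-0.0001082   0.0196807  -0.04335711] 0.08526736128366584
```

View pics/side0.png

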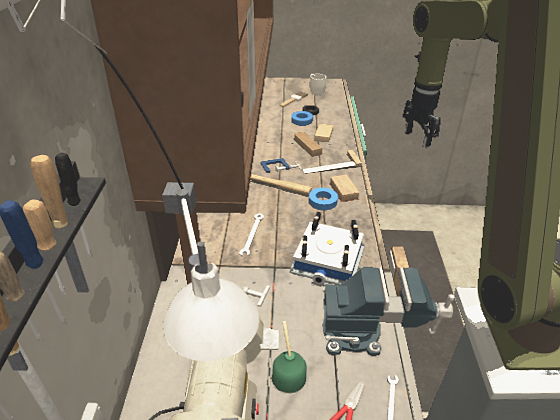

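View pics/top0.png

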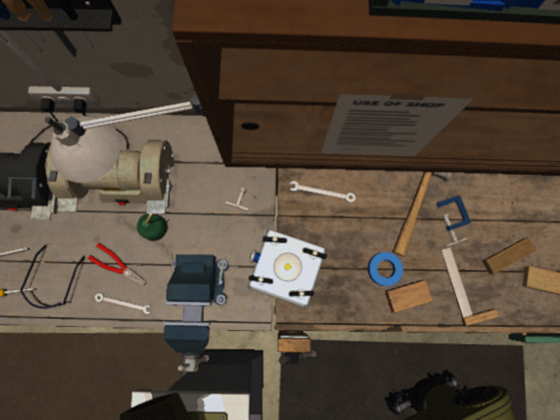

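```bash
cat > h.py <<'E'
from cell import bot,eoat,vision,spotter,sensors
import numpy as np,cv2
def cloud(n,cap=None):
    im,d=cap or vision.capture(n); p=vision.camera_params(n)
    K=np.array([[p['fx'],0,p['cx']],[0,p['fy'],p['cy']],[0,0,1]])
    v,u=np.mgrid[0:420,0:560]
    s=cv2.undistortPoints(np.stack([u,v],-1).reshape(-1,1,2).astype(np.float64),K,np.array([p['k1'],0,0,0.])).reshape(420,560,2)
    P=np.dstack([s[...,0]*d,s[...,1]*d,d])
    W=(P-np.array(p['t']))@np.array(p['R'])
    W[d<=0]=np.nan
    return im,W
E
python3 - <<'E'
from h import *
for n,(r0,r1,c0,c1) in dict(side=(200,300,275,395),top=(215,315,235,345)).items():
    im,W=cloud(n)
    c=cv2.resize(im[r0:r1,c0:c1],None,fx=6,fy=6,interpolation=cv2.INTER_CUBIC); cv2.imwrite(f"pics/{n}_z.png",c[:,:,::-1])
    dark=im.max(2)<70
    near=(np.hypot(W[...,0]-.495,W[...,1]+.258)<.14)&(W[...,2]>.065)&(W[...,2]<.125)
    m=(dark&near).astype(np.uint8)
    nl,lab,st,ce=cv2.connectedComponentsWithStats(m,connectivity=8)
    for i in range(1,nl):
        if st[i,4]<15: continue
        P=W[lab==i]; 
        xy=P[:,:2]; mid=xy.mean(0); w,V=np.linalg.eigh(np.cov((xy-mid).T)); a=np.arctan2(V[1,1],V[0,1])
        mm=(xy.min(0)+xy.max(0))/2
        print(n,st[i,4],ce[i].round(1),'mean',P.mean(0).round(4),'z',np.percentile(P[:,2],[5,95]).round(4),'ang',round(np.degrees(a),1),'sd',np.sqrt(w).round(4))
    # cover plate top fit
    pl=near*0+((np.abs(W[...,0]-.495)<.13)&(np.abs(W[...,1]+.258)<.13)&(np.abs(W[...,2]-.0565)<.006)&(im.min(2)>120))
    q=W[pl.astype(bool)][:,:2]; print(n,'cover',cv2.minAreaRect((q*1000).astype(np.float32)),np.median(W[pl.astype(bool)][:,2]))
E
```

```text
side 72 [315.5 221.8] mean [ 0.531  -0.3164  0.0889] z [0.0778 0.0968] ang 72.5 sd [0.0032 0.0211]
side 78 [354.2 230.2] mean [ 0.4241 -0.2818  0.0899] z [0.0777 0.096 ] ang 93.4 sd [0.0036 0.0199]
side 52 [303.9 250.1] mean [ 0.5656 -0.1949  0.0898] z [0.0764 0.0973] ang 83.2 sd [0.0031 0.0096]
side 16 [346.3 247.1] mean [ 0.4533 -0.2049  0.0949] z [0.0925 0.0967] ang 76.4 sd [0.0026 0.0053]
side 57 [344.8 259.8] mean [ 0.4605 -0.1614  0.0898] z [0.0772 0.0954] ang 79.7 sd [0.0034 0.0093]
side cover ((493.947509765625, -256.9024963378906), (168.5233917236328, 161.5446319580078), 72.3344955444336) 0.05667884608665501
top 42 [267.1 238.5] mean [ 0.566  -0.1989  0.0928] z [0.0856 0.0975] ang 82.4 sd [0.0034 0.0073]
top 32 [280.8 239.8] mean [ 0.5633 -0.2354  0.0933] z [0.09   0.0978] ang 90.8 sd [0.0028 0.0068]
top 36 [307.7 250.7] mean [ 0.5356 -0.3076  0.093 ] z [0.0889 0.0981] ang 78.7 sd [0.0031 0.0069]
top 40 [321.4 255.2] mean [ 0.5243 -0.3444  0.0922] z [0.0851 0.098 ] ang 81.5 sd [0.0032 0.0073]
top 34 [253.  277.9] mean [ 0.4612 -0.1645  0.0937] z [0.0902 0.097 ] ang 79.7 sd [0.0028 0.0071]
top 31 [267.3 280.3] mean [ 0.4557 -0.2021  0.0941] z [0.0904 0.0977] ang 79.9 sd [0.0029 0.0064]
top 38 [309.1 292.7] mean [ 0.4254 -0.3121  0.0929] z [0.0899 0.0969] ang 84.8 sd [0.0032 0.0067]
top 36 [294.  293.5] mean [ 0.4228 -0.2726  0.0939] z [0.0906 0.0977] ang 91.1 sd [0.0029 0.0068]
top cover ((495.5362548828125, -253.76858520507812), (159.9144744873047, 160.27967834472656), 72.22636413574219) 0.05625919442392495
```

View pics/side_z.png

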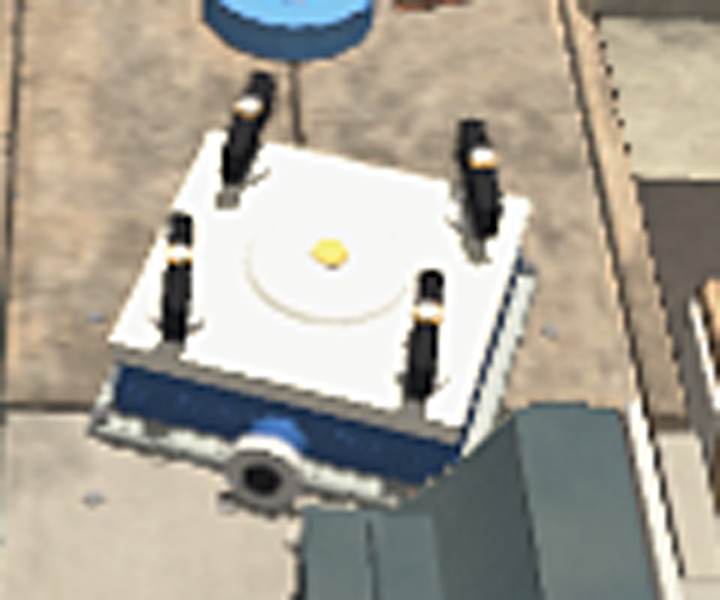

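View pics/top_z.png

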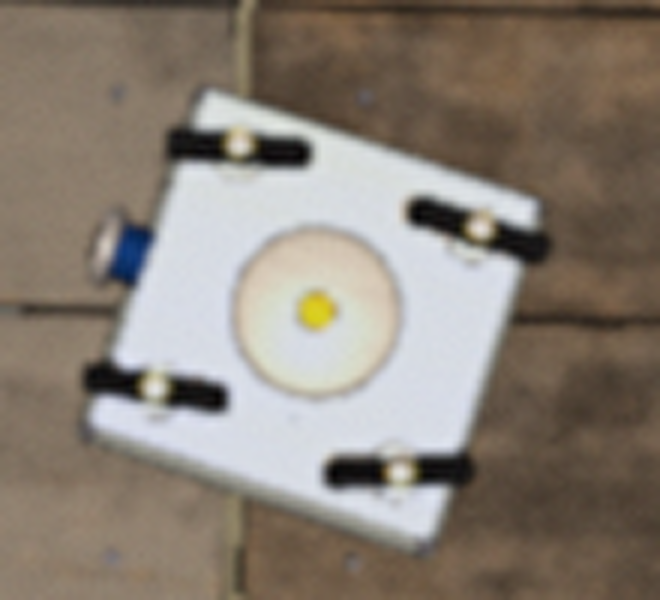

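```bash
cat >> h.py <<'E'
from scipy.spatial.transform import Rotation as Ro
NX=dict(A=(.5655,-.2180),B=(.5307,-.3268),C=(.4241,-.2924),D=(.4587,-.1838))
W0=dict(A=84.5,B=73.,C=93.5,D=80.5)
def rot(phi,s=1):  # wing dir phi (rad)
    z=np.array([-np.sin(phi),np.cos(phi),0])*s; y=np.array([0,0,-1.]); x=np.cross(y,z)
    return Ro.from_matrix(np.stack([x,y,z],1)).as_rotvec()
E
python3 - <<'E'
from h import *
c=np.mean([NX[k] for k in NX],0); print(c, {k:(np.array(NX[k])-c).round(4) for k in NX})
print(Ro.from_rotvec(sensors.current_tool_rot()).as_matrix().round(3))
for k in NX:
  for s in (1,-1):
    o=[]
    for d in (0,1.05,2.2):
      q=bot.solve_ik([*NX[k],.07],rot(np.radians(W0[k])-d,s)); o.append(None if q is None else np.round(q,2))
    print(k,s,*o)
im,W=cloud("top")
for (x0,x1,y0,y1) in [(.3,.7,-.15,-.12),(.3,.7,-.12,-.08),(.3,.7,-.08,-.0),(.6,.8,-.45,-.1),(.3,.4,-.4,-.15)]:
  m=(W[...,0]>x0)&(W[...,0]<x1)&(W[...,1]>y0)&(W[...,1]<y1); P=W[m]; i=np.nanargmax(P[:,2]); print(P[i],np.percentile(P[:,2],98))
E
```

```text
[ 0.49475 -0.25525] {'A': array([0.0707, 0.0372]), 'B': array([ 0.0359, -0.0716]), 'C': array([-0.0707, -0.0372]), 'D': array([-0.0361,  0.0714])}
[[-0.919  0.     0.395]
 [-0.395 -0.    -0.919]
 [ 0.    -1.     0.   ]]
A 1 None [-0.44  0.51  1.64  0.    1.   -2.43] [-0.44  0.51  1.64 -0.    1.   -1.28]
A -1 [-0.44  0.51  1.64  0.    1.   -0.34] [-0.44  0.51  1.64  0.    1.    0.71] [-0.44  0.51  1.64 -0.    1.    1.86]
B 1 None [-0.62  0.52  1.6   0.    1.02 -2.41] [-0.62  0.52  1.6   0.    1.02 -1.26]
B -1 [-0.62  0.52  1.6   0.    1.02 -0.32] [-0.62  0.52  1.6  -0.    1.02  0.73] [-0.62  0.52  1.6  -0.    1.02  1.88]
C 1 [-0.69  0.41  1.84 -0.    0.9   2.39] None [-0.69  0.41  1.84 -0.    0.9  -1.69]
C -1 [-0.69  0.41  1.84  0.    0.9  -0.75] [-0.69  0.41  1.84 -0.    0.9   0.3 ] [-0.69  0.41  1.84 -0.    0.9   1.45]
D 1 None [-0.47  0.38  1.88 -0.    0.88 -2.39] [-0.47  0.38  1.88  0.    0.88 -1.24]
D -1 [-0.47  0.38  1.88 -0.    0.88 -0.3 ] [-0.47  0.38  1.88 -0.    0.88  0.75] [-0.47  0.38  1.88 -0.    0.88  1.9 ]
[ 0.51491383 -0.1487273   0.03324676] 0.006728899542695729
[ 0.51366762 -0.08311182  0.06648319] 0.01768896969864768
[ 0.3934549  -0.04867856  0.16555742] 0.162581900942425
[ 0.7313456  -0.41763371  0.83950889] 0.8208506352681609
[ 0.39806607 -0.30156407  0.05680351] 0.006452668705860708
```

```bash
cat >> h.py <<'E'
T=sensors.current_time_s
def ft(): return np.array(sensors.current_contact_force()),np.array(sensors.current_ft_torque())
def rep(l):
    f,m=ft(); print(f"{l}: t={T():.2f} F={f.round(1)} M={m.round(3)} w={sensors.current_width():.4f} p={np.round(sensors.current_tool_pos(),4)}",flush=True)
E
python3 - <<'E'
from h import *
k='A';phi=np.radians(W0[k])
rep('0')
eoat.move_gripper(.045,40); rep('grip')
bot.move_ptp([*NX[k],.135],rot(phi,-1)); rep('above')
r=bot.move_l([*NX[k],.069],feed=.1,max_force=8); rep(f'down {r}')
im,W=cloud("top");cv2.imwrite("pics/a1.png",cv2.resize(im[190:330,200:380],None,fx=4,fy=4)[:,:,::-1])
im,W=cloud("side");cv2.imwrite("pics/a1s.png",cv2.resize(im[180:300,270:410],None,fx=5,fy=5)[:,:,::-1])
E
```

```text
0: t=0.95 F=[-0.3  0.4  0.2] M=[-0.009 -0.044  0.024] w=0.0855 p=[ 0.227  -0.5283  0.2313]
grip: t=1.43 F=[-0.2 -0.2  0.3] M=[ 0.002 -0.012  0.048] w=0.0448 p=[ 0.2269 -0.5283  0.2313]
above: t=3.14 F=[-1.1 -0.4 -1. ] M=[ 0.008 -0.007 -0.003] w=0.0450 p=[ 0.5653 -0.2192  0.1353]
down False: t=3.95 F=[ 0.   0.5 -0.4] M=[-0.008  0.022  0.004] w=0.0448 p=[ 0.5659 -0.2183  0.0693]
```

View pics/a1.png

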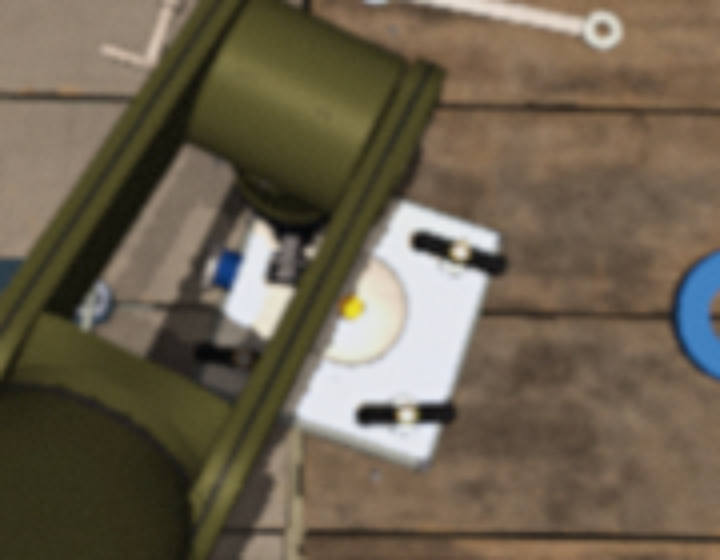

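View pics/a1s.png

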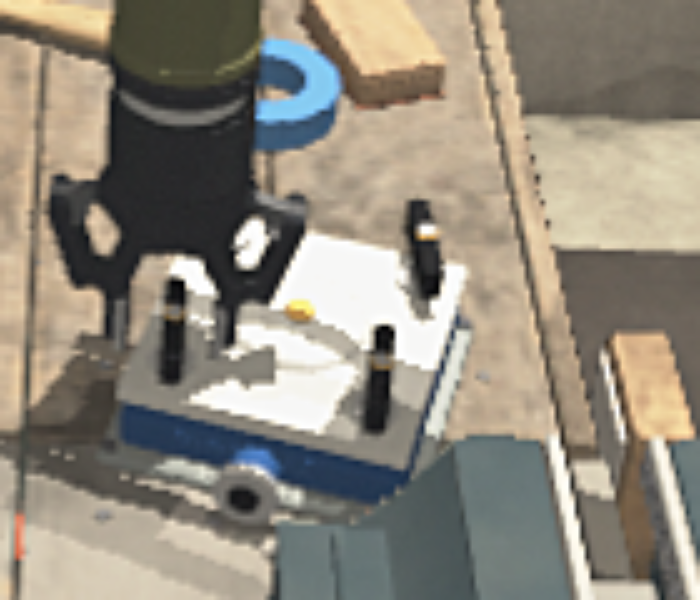

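The side view shows the open fingers at about (115, 330) and (225, 330), straddling wing A at (172, 330), so it's well centred. The top view shows the arm over corner A and nothing else moved. Next I'll close on it.

```bash
python3 - <<'E'
from h import *
k='A';phi=np.radians(W0[k])
eoat.move_gripper(0,40); rep('closed')
p=np.array(sensors.current_tool_pos())
for i in range(1,4):
    d=.1*i
    bot.move_ptp([*NX[k],.069-.0032*d],rot(phi-d,-1)); rep(f'd={d:.2f}')
print(sensors.current_joint_pos())
E
```

```text
closed: t=4.43 F=[-3.6  0.1  5.2] M=[0.078 0.634 0.022] w=0.0119 p=[ 0.5645 -0.2177  0.0696]
d=0.10: t=4.68 F=[-3.5  0.7  5.5] M=[ 0.075  0.573 -0.073] w=0.0122 p=[ 0.5646 -0.2178  0.0692]
d=0.20: t=4.93 F=[-3.   0.7  4.4] M=[ 0.114  0.541 -0.082] w=0.0122 p=[ 0.5648 -0.2178  0.0689]
d=0.30: t=5.18 F=[-3.4  0.5  5.2] M=[ 0.054  0.525 -0.076] w=0.0125 p=[ 0.5649 -0.2179  0.0686]
[-4.37689191e-01  5.06328340e-01  1.63794663e+00 -3.47591486e-04
  9.98051052e-01 -4.18146059e-02]
```

```bash
python3 - <<'E'
from h import *
k='A';phi=np.radians(W0[k])
for d in (.45,.6,.75,.9,1.05):
    bot.move_ptp([NX[k][0]-.001,NX[k][1],.069-.0032*d],rot(phi-d,-1)); rep(f'd={d:.2f}')
print(np.round(sensors.current_joint_pos(),3))
E
```

```text
d=0.45: t=5.45 F=[-1.2  1.2  5. ] M=[ 0.185  0.162 -0.072] w=0.0125 p=[ 0.565  -0.218   0.0682]
d=0.60: t=5.72 F=[-0.7  1.4  5. ] M=[ 0.153  0.125 -0.014] w=0.0122 p=[ 0.5652 -0.2181  0.0677]
d=0.75: t=5.98 F=[-0.7  0.6  5.4] M=[ 0.043  0.087 -0.099] w=0.0123 p=[ 0.5654 -0.2183  0.0672]
d=0.90: t=6.25 F=[-0.   0.8  5.4] M=[-0.007  0.123 -0.076] w=0.0122 p=[ 0.5655 -0.2185  0.0668]
d=1.05: t=6.52 F=[0.2 0.5 5.1] M=[-0.11  -0.006 -0.035] w=0.0123 p=[ 0.5656 -0.2187  0.0663]
[-0.438  0.509  1.641 -0.     0.99   0.701]
```

```bash
python3 - <<'E'
from h import *
print('eff',np.round(sensors.current_joint_efforts(),3)); rep('held')
ms=[]
for i in range(5):
    bot.dwell(.04); ms.append([ft()[1][2],sensors.current_joint_efforts()[5]])
print(np.round(ms,3).tolist())
eoat.move_gripper(.045,40); rep('open'); print('eff',np.round(sensors.current_joint_efforts(),3))
ms=[]
for i in range(5):
    bot.dwell(.04); ms.append([ft()[1][2],sensors.current_joint_efforts()[5]])
print(np.round(ms,3).tolist())
p=np.array(sensors.current_tool_pos()); p[2]=.125
bot.move_l(p,feed=.2); rep('up')
k='C';phi=np.radians(W0[k])
bot.move_ptp([*NX[k],.125],rot(phi,-1)); rep('aboveC')
r=bot.move_l([*NX[k],.069],feed=.12,max_force=8); rep(f'down {r}')
im,W=cloud("side");cv2.imwrite("pics/c1s.png",cv2.resize(im[180:300,270:410],None,fx=5,fy=5)[:,:,::-1])
im,W=cloud("top");cv2.imwrite("pics/c1.png",cv2.resize(im[190:330,200:380],None,fx=4,fy=4)[:,:,::-1])
E
```

```text
eff [ 3.4400e-01 -4.9140e+01 -1.7734e+01  1.4800e-01 -6.0000e-03  8.5000e-02]
held: t=6.52 F=[0.2 0.5 5.1] M=[-0.11  -0.006 -0.035] w=0.0123 p=[ 0.5656 -0.2187  0.0663]
[[-0.054, -0.029], [-0.087, -0.058], [-0.088, -0.065], [-0.047, -0.066], [-0.071, -0.067]]
open: t=7.14 F=[-0.2  0.7  0.1] M=[-0.016  0.014  0.043] w=0.0453 p=[ 0.5643 -0.2178  0.0652]
eff [-3.0000e-03 -5.2379e+01 -1.9224e+01  0.0000e+00  4.0000e-03 -1.4000e-02]
[[0.038, -0.012], [-0.015, -0.009], [-0.037, -0.007], [0.059, -0.006], [0.009, -0.005]]
up: t=7.80 F=[-0.   0.7 -0.2] M=[-0.065  0.038  0.016] w=0.0449 p=[ 0.5649 -0.2182  0.1258]
aboveC: t=9.11 F=[ 0.2 -0.   0. ] M=[ 0.014 -0.001  0.001] w=0.0450 p=[ 0.4241 -0.2922  0.1245]
down False: t=9.72 F=[ 0.  -0.2 -0.3] M=[ 0.016  0.006 -0.064] w=0.0452 p=[ 0.4245 -0.2925  0.0691]
```

View pics/c1s.png

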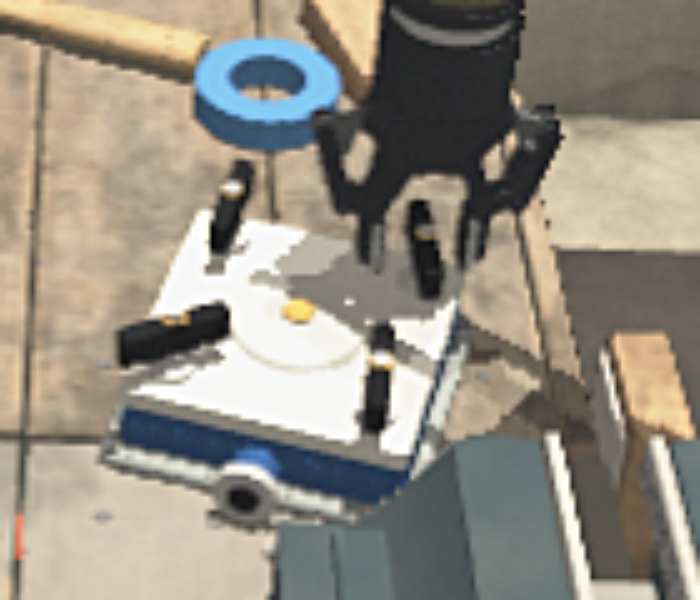

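View pics/c1.png

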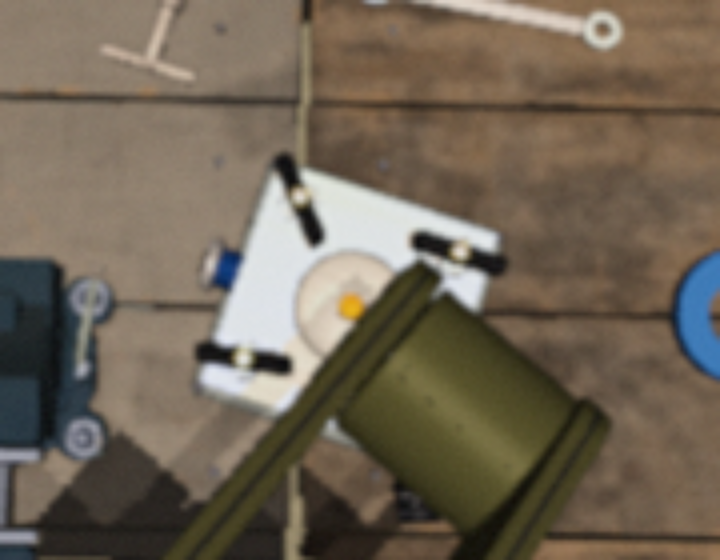

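```bash
cat >> h.py <<'E'
def tq(n=3,dt=.05):
    r=[]
    for i in range(n):
        bot.dwell(dt); r.append([ft()[1][2],sensors.current_joint_efforts()[5]])
    return np.mean(r,0).round(3), np.round(r[-1],3)
def round1(k,tot=1.05,n=5,z0=.069):
    phi=np.radians(W0[k])
    eoat.move_gripper(0,40); rep('closed '+k)
    p=np.array(sensors.current_tool_pos())
    for d in np.linspace(0,tot,n+1)[1:]:
        bot.move_ptp([*NX[k],z0-.0032*d],rot(phi-d,-1)); rep(f'd={d:.2f} {sensors.current_joint_efforts()[5]:.3f}')
    print(tq())
    eoat.move_gripper(.045,40); rep('open')
    p=np.array(sensors.current_tool_pos()); p[2]=.125
    bot.move_l(p,feed=.2)
def goto(k,phi,z=.069):
    bot.move_ptp([*NX[k],.125],rot(phi,-1))
    r=bot.move_l([*NX[k],z],feed=.12,max_force=8); rep(f'at {k} {r}')
    return r
E
python3 - <<'E'
from h import *
round1('C')
goto('B',np.radians(W0['B']))
im,W=cloud("side");cv2.imwrite("pics/b1s.png",cv2.resize(im[180:300,270:410],None,fx=5,fy=5)[:,:,::-1])
im,W=cloud("top");cv2.imwrite("pics/b1.png",cv2.resize(im[190:330,200:380],None,fx=4,fy=4)[:,:,::-1])
E
```

```text
closed C: t=10.21 F=[-6.4 -1.3  7. ] M=[-0.357  1.053 -0.021] w=0.0123 p=[ 0.4222 -0.2929  0.0698]
d=0.21 0.053: t=10.53 F=[-6.8 -2.8  6.2] M=[-0.339  1.072 -0.104] w=0.0123 p=[ 0.4222 -0.2929  0.0691]
d=0.42 0.051: t=10.84 F=[-7.2 -2.1  6.6] M=[-0.406  1.07  -0.06 ] w=0.0124 p=[ 0.4221 -0.2928  0.0685]
d=0.63 0.049: t=11.16 F=[-6.9 -2.8  6.6] M=[-0.413  1.111 -0.124] w=0.0123 p=[ 0.422  -0.2929  0.0678]
d=0.84 0.045: t=11.47 F=[-6.9 -2.1  7.8] M=[-0.389  1.208 -0.046] w=0.0121 p=[ 0.422  -0.2928  0.0672]
d=1.05 0.041: t=11.79 F=[-7.2 -1.5  7.5] M=[-0.401  1.174 -0.083] w=0.0124 p=[ 0.4219 -0.2928  0.0665]
(array([-0.087, -0.068]), array([-0.114, -0.075]))
open: t=12.36 F=[ 1.2 -1.4  0.7] M=[ 0.005 -0.004 -0.006] w=0.0452 p=[ 0.4244 -0.2924  0.0656]
at B False: t=14.07 F=[-0.8 -0.1  0.9] M=[-0.011 -0.083  0.021] w=0.0450 p=[ 0.5303 -0.3268  0.0693]
```

View pics/b1s.png

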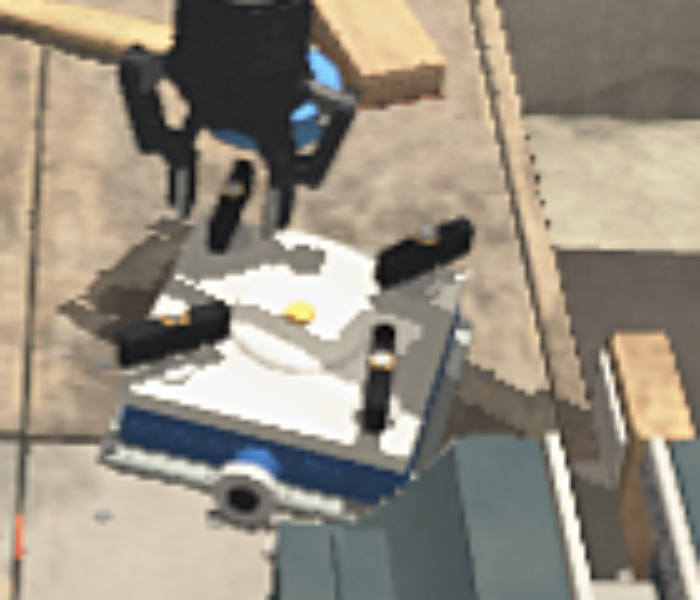

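View pics/b1.png

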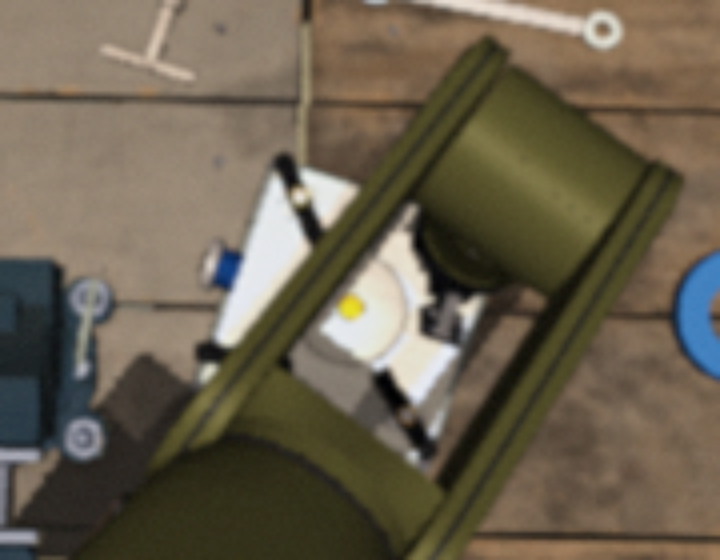

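Nut C has turned like A, and the fingers straddle B: wing at about (230, 205), fingers at (182, 195) and (280, 200). Next I'll turn B, then D.

```bash
python3 - <<'E'
from h import *
round1('B')
goto('D',np.radians(W0['D']))
im,W=cloud("side");cv2.imwrite("pics/d1s.png",cv2.resize(im[180:300,270:410],None,fx=5,fy=5)[:,:,::-1])
E
```

```text
closed B: t=14.56 F=[-2.6  0.8  6.1] M=[0.13  0.46  0.003] w=0.0124 p=[ 0.53   -0.3267  0.0698]
d=0.21 0.057: t=14.88 F=[-3.4  1.1  5.6] M=[ 0.009  0.526 -0.078] w=0.0124 p=[ 0.5301 -0.3268  0.0691]
d=0.42 0.058: t=15.19 F=[-3.3  0.9  5.6] M=[ 0.051  0.512 -0.074] w=0.0124 p=[ 0.5301 -0.3268  0.0685]
d=0.63 0.058: t=15.51 F=[-2.6 -0.4  5.3] M=[-0.009  0.501 -0.065] w=0.0125 p=[ 0.5302 -0.3269  0.0678]
d=0.84 0.059: t=15.82 F=[-3.  -0.1  5.1] M=[-0.042  0.53  -0.051] w=0.0120 p=[ 0.5302 -0.327   0.0671]
d=1.05 0.054: t=16.14 F=[-3.1 -0.3  5.4] M=[-0.037  0.547  0.005] w=0.0121 p=[ 0.5302 -0.3271  0.0665]
(array([-0.088, -0.056]), array([-0.084, -0.065]))
open: t=16.71 F=[-0.5 -0.2  0. ] M=[0.023 0.011 0.017] w=0.0450 p=[ 0.5308 -0.3268  0.0655]
at D False: t=18.74 F=[ 0.4  0.2 -0.1] M=[-0.029  0.015 -0.033] w=0.0450 p=[ 0.4591 -0.1843  0.0689]
```

View pics/d1s.png

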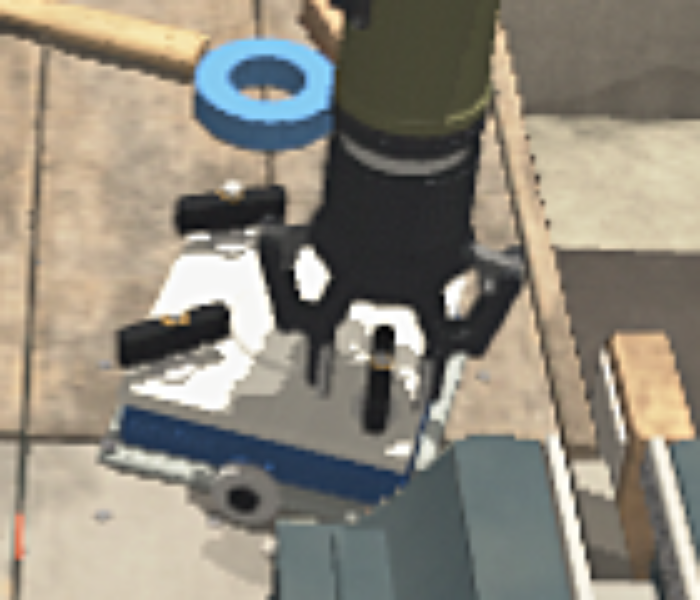

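```bash
cat >> h.py <<'E'
def turn_to_firm(k,d0,dmax,step=.05,z0=.069,sq=30,thr=.13,goal=.26,fine=.02,d_end=None):
    """returns last d"""
    phi=np.radians(W0[k]); d=d0
    eoat.move_gripper(0,sq); rep('closed '+k)
    tqs=lambda:max(abs(np.mean([ft()[1][2] for _ in range(1)])),abs(sensors.current_joint_efforts()[5]))
    log=[];hit=0
    while d<dmax-1e-9:
        d=d+(fine if hit else step)
        bot.move_ptp([*NX[k],z0-.0032*d],rot(phi-d,-1))
        bot.dwell(.06)
        m=ft()[1][2]; e=sensors.current_joint_efforts()[5]
        Q=Ro.from_rotvec(sensors.current_tool_rot()).as_matrix()[:,0]
        log.append((round(d,3),round(m,3),round(e,3),round(sensors.current_width()*1e3,1)))
        if abs(m)>thr and abs(e)>thr: hit=1
        if min(abs(m),abs(e))>goal: break
    for l in log: print(*l)
    rep('end')
    return d
E
python3 - <<'E'
from h import *
round1('D')
NX['A']=(.5648,-.2181)
goto('A',np.radians(W0['A'])-1.05,.0655)
im,W=cloud("side");cv2.imwrite("pics/a2s.png",cv2.resize(im[180:300,270:410],None,fx=5,fy=5)[:,:,::-1])
E
```

```text
closed D: t=19.18 F=[-4.9 -0.9  6.7] M=[-0.012  0.83   0.008] w=0.0123 p=[ 0.4568 -0.1834  0.0697]
d=0.21 0.051: t=19.49 F=[-4.4 -0.4  6.2] M=[-0.088  0.749 -0.087] w=0.0121 p=[ 0.457  -0.1835  0.069 ]
d=0.42 0.056: t=19.81 F=[-4.4 -0.9  5. ] M=[-0.096  0.676 -0.103] w=0.0122 p=[ 0.4573 -0.1837  0.0683]
d=0.63 0.064: t=20.12 F=[-4.4 -1.6  6. ] M=[-0.165  0.721 -0.067] w=0.0124 p=[ 0.4575 -0.1838  0.0677]
d=0.84 0.058: t=20.44 F=[-4.1 -1.9  6. ] M=[-0.269  0.7   -0.113] w=0.0123 p=[ 0.4577 -0.1841  0.067 ]
d=1.05 0.052: t=20.76 F=[-4.1 -1.4  5.6] M=[-0.396  0.645 -0.082] w=0.0123 p=[ 0.4578 -0.1844  0.0664]
(array([-0.086, -0.057]), array([-0.109, -0.065]))
open: t=21.32 F=[ 0.1 -0.1 -0.6] M=[ 0.002  0.023 -0.016] w=0.0449 p=[ 0.4589 -0.1837  0.0657]
at A False: t=22.95 F=[-0.4 -0.8  0.3] M=[0.014 0.014 0.033] w=0.0453 p=[ 0.5645 -0.218   0.0658]
```

View pics/a2s.png

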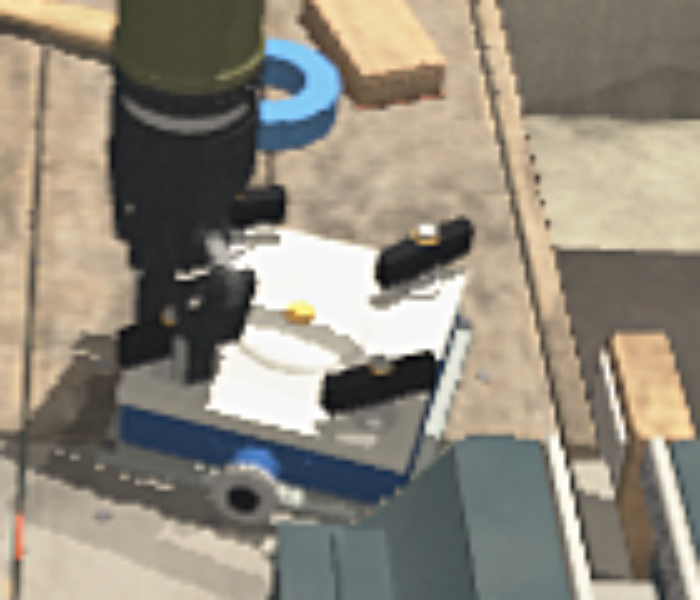

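All four wings are part-way round, and the fingers straddle A. Starting the second round there.

```bash
cat >> h.py <<'E'
NX=dict(A=(.5648,-.2181),B=(.5303,-.3269),C=(.4222,-.2927),D=(.4577,-.1840))
E
python3 - <<'E'
from h import *
d=turn_to_firm('A',1.05,1.45); print(d)
E
```

```text
closed A: t=23.38 F=[-0.4 -1.8  4.4] M=[-0.097  0.084  0.019] w=0.0127 p=[ 0.5654 -0.2186  0.0664]
1.1 -0.054 -0.057 12.4
1.15 -0.017 -0.058 12.2
1.2 -0.077 -0.059 12.4
1.25 -0.068 -0.058 12.3
1.3 -0.028 -0.058 12.4
1.35 -0.045 -0.057 12.4
1.4 -0.047 -0.059 12.0
1.45 -0.076 -0.055 12.1
end: t=25.85 F=[-0.9 -2.5  5.2] M=[-0.413  0.054 -0.076] w=0.0121 p=[ 0.5656 -0.2191  0.0652]
1.4500000000000004
```

```bash
python3 - <<'E'
from h import *
E
sed -i 's/    eoat.move_gripper(0,sq); rep(.closed .+k)/    if sq: eoat.move_gripper(0,sq); rep("closed "+k)/' h.py
python3 - <<'E'
from h import *
d=turn_to_firm('A',1.45,2.2,sq=None); print(d)
E
```

```text
1.5 -0.107 -0.051 12.3
1.55 -0.043 -0.048 12.6
1.6 -0.041 -0.045 12.8
1.65 -0.116 -0.041 12.6
1.7 0.0 -0.039 12.4
1.75 -0.044 -0.035 12.2
1.8 -0.014 -0.027 12.0
1.85 -0.026 -0.013 12.3
1.9 -0.036 0.004 12.1
1.95 0.033 0.024 12.7
2.0 0.04 0.047 12.1
2.05 0.086 0.073 12.3
2.1 0.109 0.102 12.4
2.15 0.083 0.131 12.3
2.2 0.234 0.183 12.0
end: t=30.48 F=[-3.1 -4.9 12. ] M=[-0.686  0.67   0.234] w=0.0120 p=[ 0.5654 -0.2201  0.0639]
2.1999999999999997
```

```bash
cat >> h.py <<'E'
def release():
    eoat.move_gripper(.04,30)
    p=np.array(sensors.current_tool_pos()); p[2]=.115
    bot.move_l(p,feed=.25)
def second(k,pre=(1.35,1.6,1.7,1.8),dmax=2.45,thr=.1,goal=.2,start=1.05):
    phi=np.radians(W0[k])
    bot.move_ptp([*NX[k],.115],rot(phi-start,-1))
    r=bot.move_l([*NX[k],.069-.0032*start-.0002],feed=.12,max_force=8); rep(f'at {k} {r}')
    if r: raise SystemExit('contact')
    eoat.move_gripper(0,30); rep('closed '+k)
    for d in pre:
        bot.move_ptp([*NX[k],.069-.0032*d],rot(phi-d,-1)); bot.dwell(.03); m=ft()[1][2]; e=sensors.current_joint_efforts()[5]; print(d,round(m,3),round(e,3))
        if e>.08: break
    return turn_to_firm(k,d,dmax,sq=None,thr=thr,goal=goal)
E
python3 - <<'E'
from h import *
release()
d=second('C',dmax=2.2); print(d)
im,W=cloud("side");cv2.imwrite("pics/c2s.png",cv2.resize(im[180:300,270:410],None,fx=5,fy=5)[:,:,::-1])
E
```

```text
at C False: t=33.17 F=[ 0.5 -0.8 -0.1] M=[-0.036  0.043 -0.071] w=0.0401 p=[ 0.4225 -0.2927  0.0654]
closed C: t=33.52 F=[-0.3  2.4  5.8] M=[ 0.385  0.055 -0.027] w=0.0123 p=[ 0.4224 -0.2925  0.0663]
1.35 -0.084 -0.041
1.6 -0.036 -0.039
1.7 -0.084 -0.033
1.8 -0.081 -0.058
1.85 -0.058 -0.051 12.0
1.9 0.01 -0.013 12.0
1.95 0.014 0.032 12.3
2.0 0.101 0.076 12.2
2.05 0.112 0.12 12.5
2.07 0.269 0.267 12.5
end: t=36.75 F=[-2.4  3.  13.6] M=[0.38  0.504 0.269] w=0.0125 p=[ 0.4224 -0.2931  0.0641]
2.07
```

View pics/c2s.png

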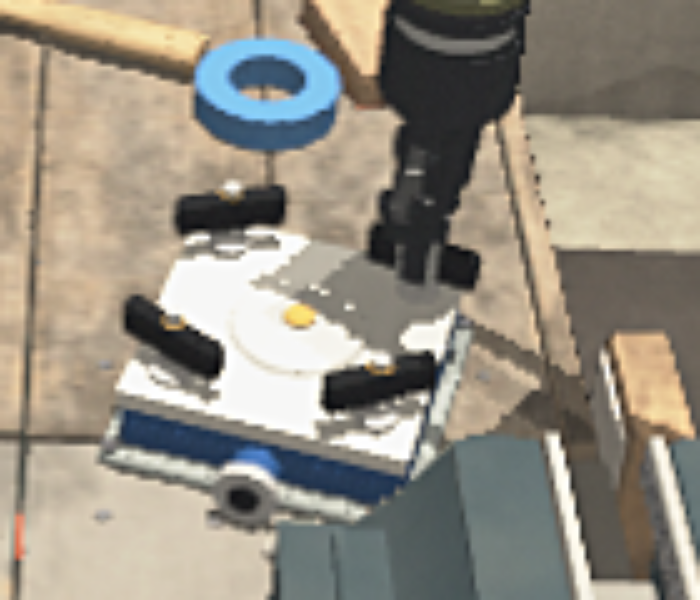

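```bash
sed -i 's/if abs(m)>thr and abs(e)>thr: hit=1/if e>thr: hit=1/; s/if min(abs(m),abs(e))>goal: break/if e>goal: break/' h.py
sed -i 's/return turn_to_firm(k,d,dmax,sq=None,thr=thr,goal=goal)/return turn_to_firm(k,d,dmax,sq=None,thr=thr,goal=goal,step=.03,fine=.012)/' h.py
python3 - <<'E'
from h import *
release()
d=second('B',pre=(1.4,1.7,1.8,1.85),dmax=2.3,thr=0,goal=.24); print(d)
E
```

```text
at B False: t=38.73 F=[ 0.7 -0.6  0.5] M=[-0.03  -0.011 -0.028] w=0.0400 p=[ 0.5297 -0.3268  0.0655]
closed B: t=39.08 F=[-0.4  1.5  5.5] M=[ 0.258  0.068 -0.078] w=0.0117 p=[ 0.5308 -0.327   0.0665]
1.4 -0.059 -0.025
1.7 -0.098 -0.032
1.8 -0.114 -0.031
1.85 -0.076 -0.071
1.88 -0.001 -0.029 12.4
1.91 -0.02 -0.002 12.1
1.94 0.029 0.023 12.2
1.952 0.174 0.109 12.3
1.964 0.109 0.122 12.4
1.976 0.116 0.132 12.2
1.988 0.17 0.152 12.3
2.0 0.152 0.158 12.2
2.012 0.1 0.168 12.3
2.024 0.139 0.18 12.5
2.036 0.226 0.179 12.0
2.048 0.172 0.185 12.5
2.06 0.164 0.199 12.3
2.072 0.191 0.202 12.2
2.084 0.197 0.217 12.2
2.096 0.165 0.22 12.5
2.108 0.266 0.24 12.3
2.12 0.213 0.248 12.5
end: t=46.08 F=[-3.3 -0.  10.6] M=[-0.011  0.652  0.213] w=0.0125 p=[ 0.5304 -0.328   0.0641]
2.12
```

```bash
sed -i 's/step=.03,fine=.012)/step=.04,fine=.02)/' h.py
python3 - <<'E'
from h import *
release()
d=second('D',pre=(1.4,1.7,1.8),dmax=2.3,thr=0,goal=.26); print(d)
E
```

```text
at D False: t=48.38 F=[-1.  -0.   0.8] M=[-0.07   0.001 -0.013] w=0.0396 p=[ 0.458  -0.1845  0.0653]
closed D: t=48.73 F=[-0.1  1.   2.7] M=[ 0.102 -0.101  0.009] w=0.0124 p=[ 0.4584 -0.1842  0.0662]
1.4 -0.036 -0.003
1.7 0.022 -0.016
1.8 -0.027 -0.001
1.84 -0.026 -0.044 12.5
1.88 -0.071 -0.054 12.5
1.92 -0.094 -0.057 12.4
1.96 -0.029 -0.026 12.7
2.0 0.041 0.01 12.4
2.02 0.126 0.103 12.3
2.04 0.118 0.123 12.3
2.06 0.186 0.141 12.4
2.08 0.152 0.155 12.3
2.1 0.18 0.179 12.2
2.12 0.168 0.186 12.6
2.14 0.226 0.218 12.1
2.16 0.215 0.217 12.3
2.18 0.277 0.253 12.3
2.2 0.224 0.256 12.3
2.22 0.27 0.27 12.5
end: t=54.83 F=[-5.3 -7.1 14.7] M=[-1.276  0.92   0.27 ] w=0.0125 p=[ 0.4579 -0.1863  0.0636]
2.22
```

```bash
python3 - <<'E'
from h import *
release()
d=second('A',pre=(2.215,),start=2.2,dmax=2.4,thr=-1,goal=.26); print(d)
E
```

```text
at A False: t=56.68 F=[ 0.  -0.3  0.3] M=[-0.033  0.002 -0.009] w=0.0398 p=[ 0.5642 -0.2179  0.0619]
closed A: t=57.03 F=[-4.4 -3.5  4.6] M=[-0.524  0.517  0.255] w=0.0122 p=[ 0.5646 -0.2195  0.063 ]
2.215 0.184 0.234
2.255 0.191 0.182 12.3
2.275 0.302 0.285 12.4
end: t=57.93 F=[-3.8 -3.1  4.5] M=[-0.575  0.495  0.302] w=0.0124 p=[ 0.5646 -0.2195  0.063 ]
2.275
```

```bash
python3 - <<'E'
from h import *
release()
d=second('C',pre=(2.08,),start=2.07,dmax=2.25,thr=-1,goal=.26); print(d)
release()
p=np.array(sensors.current_tool_pos()); p[2]=.17
bot.move_l(p,feed=.25); rep('clear')
im,W=cloud("side");cv2.imwrite("pics/e_s.png",cv2.resize(im[180:300,270:410],None,fx=5,fy=5)[:,:,::-1])
E
```

```text
at C False: t=59.96 F=[ 0.1 -0.5 -0.1] M=[-0.004 -0.034  0.046] w=0.0399 p=[ 0.4232 -0.2925  0.0621]
closed C: t=60.31 F=[0.8 0.2 4. ] M=[ 0.086 -0.153  0.246] w=0.0120 p=[ 0.423  -0.2932  0.0631]
2.08 0.13 0.204
2.12 0.141 0.129 12.4
2.14 0.24 0.229 12.3
2.16 0.206 0.242 12.4
2.18 0.303 0.257 12.4
2.2 0.303 0.281 12.2
end: t=62.13 F=[1.3 0.5 8.6] M=[ 0.172 -0.056  0.303] w=0.0122 p=[ 0.4229 -0.2933  0.063 ]
2.2
clear: t=63.24 F=[-0.2  0.2 -0.2] M=[-0.012 -0.067 -0.   ] w=0.0400 p=[ 0.4223 -0.293   0.1699]
```

View pics/e_s.png

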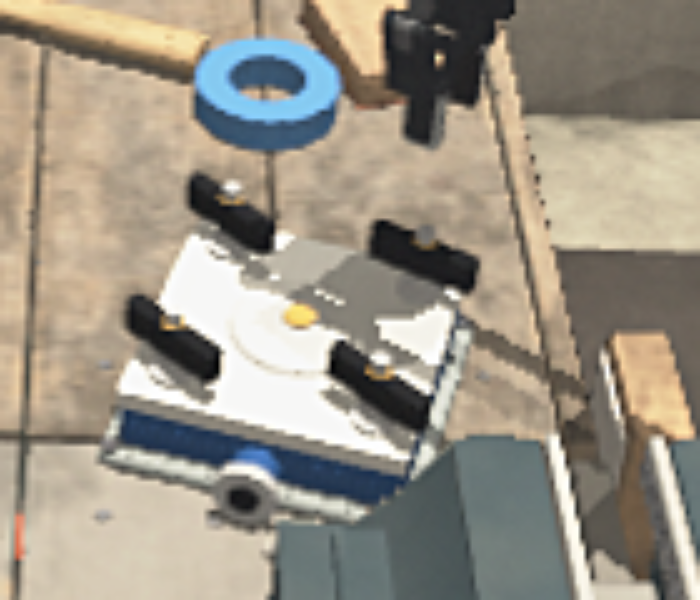

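```bash
sed -i 's/step=.04,fine=.02)/step=.025,fine=.025)/' h.py; python3 - <<'E'
from h import *
phi=np.radians(W0['B'])
d=second('B',pre=(2.14,),start=2.12,dmax=2.24,thr=-1,goal=.275); print(d,T())
eoat.move_gripper(.045,30)
p=np.array(sensors.current_tool_pos()); p[2]=.135
bot.move_l(p,feed=.3); rep('clear')
bot.sign_off(); print(T())
E
```

```text
at B False: t=64.45 F=[ 0.5 -0.3  0.5] M=[-0.015  0.028 -0.042] w=0.0403 p=[ 0.53   -0.327   0.0627]
closed B: t=64.80 F=[-3.2 -1.4  5.5] M=[-0.241  0.451  0.195] w=0.0123 p=[ 0.5305 -0.3278  0.0633]
2.14 0.111 0.171
2.165 0.131 0.169 12.4
2.19 0.173 0.201 12.6
2.215 0.177 0.213 12.2
2.24 0.246 0.246 12.6
end: t=66.32 F=[-3.1 -2.2  7.2] M=[-0.287  0.544  0.246] w=0.0126 p=[ 0.5304 -0.3279  0.0633]
2.2399999999999998 66.3167
clear: t=67.12 F=[-1.4 -0.5  0.3] M=[ 0.023  0.103 -0.022] w=0.0451 p=[ 0.5314 -0.3273  0.1368]
the job is handed in; nothing more can be done
the job is handed in; nothing more can be done
```

I tightened all four nuts crosswise in two rounds and handed the job in at about 67 s of the 72 s allowed. No verdict was reported. I believe every nut is snug, but some end conditions are inferred rather than measured.

- **Round one:** I turned A, C, B and D each by 1.05 rad. After every turn except D's, the pictures showed only that wing had moved; D showed turned in the next picture.
- **Round two:** I turned A, C, B and D on until the torque came up. I then went back over A, C and B, because tightening the others had slackened C and B a little.

| Nut | Total turn (rad) | Last driving torque (Nm) |
|---|---|---|
| A | 2.28 | 0.29 |
| B | 2.24 | 0.25 |
| C | 2.20 | 0.28 |
| D | 2.22 | 0.27 |

All four are inside the 0.2–0.5 Nm snug range and well below the 1 Nm limit. Each nut turned more than 2.19 rad, so all are past the 1.5 rad mark wherever they started.

**What I could not confirm:**
- **Torque readings:** they carry about 0.05–0.1 Nm of friction uncertainty. The climb at the seat was gentler than described, roughly 1 Nm per rad.
- **Nut B:** it stopped at my step limit, just under the 0.275 Nm I was aiming for.
- **Nut D:** I did not go back over it after the last touches on A, C and B.
- **Cover level and nut pressure:** I did not measure the cover's tilt or the force under each nut. I judged the cover level from the similar turns and torques.
- **Loose items:** the tape roll sat in the same place in the last picture. The spanner and chuck key are outside that crop; I did not check them at the end.

The gripper was open and clear at hand-in.

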